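# Free the dressing box lid and lay out the ointment

### The job

Get the small screw-cap jar out of the square steel box and stand it upright in the kidney dish. The box's lid comes straight up by its round knob, but it may be locked, which you only find out by trying to lift it: if it holds, do not force it but give the knob a quarter turn and try again. Lay the lid flat, knob up, on the bare worktop before taking out the jar, drop neither lid nor jar, and leave the brown bottle standing.

Things in the scene. Friction and masses are not known exactly. Their poses are not given: they have to be found in the camera images.
- box: steel box, fixed: outside 148 (its x) x 140 (its y) x 72 mm high, walls and floor 4 mm, open top. Origin: centre of its underside, z up. At the rim two flat ledges, 46 mm wide along x, 5 mm thick, reach inwards from the middle of its two y walls to 38 mm from the centre: the mouth is there only 76 mm wide along y, but 140 mm along x.
- lid: loose steel lid, 0.25 to 0.4 kg with knob: flat plate 158 (its x) x 150 (its y) mm, upper face 20 mm above its origin, skirt 16 mm deep outside the box walls with 2 mm play. Origin: centre of the skirt's lower edge, z up (56 mm above the box's origin when closed, 0 when lying on the worktop). Its axes lie along the box's. Its round black knob turns on the vertical axis: see knob_mid.
- knob_mid (a point): on the knob's axis at half its height, 43 mm above the lid's origin; fixed to the lid. Knob: 38 mm across, 22 mm high, 12 mm clear of the plate; turns many turns either way, friction about 0.1 N m, carries a hidden lock bar that its round shape does not show. Locked, the lid lifts about 2 mm and stops hard; then 80 to 100 degrees either way frees it. If free, a quarter turn may lock it.
- jar: small round blue screw-cap ointment jar, 36 mm in diameter, 53 mm high, about 0.08 kg, standing near the middle of the box floor (4 mm above the box's origin). Origin: centre of its underside, z up.
- dish: loose stainless kidney dish, 116 (its x) x 224 (its y) mm, 43 mm high, floor about 7 mm above the worktop. Origin: middle of its underside, z up, its long axis is y. The jar stands well on the floor at the origin, where the flat floor is about 52 mm wide along x and 150 mm long along y.
- brown_bottle: loose brown medicine bottle with white cap, 45 mm in diameter, 129 mm high, standing behind the work. Origin: centre of its underside, z up. Leave it standing.
Mind the look-alikes: they are no part of the job. What is shaped like the brown_bottle but turquoise is not meant.

How it is judged:
On the way:
1. the lid lies flat on the worktop, knob up, let go (height (world z) of lid below 0.006 m and angle between lid's own z axis and vertical below 0.06 rad and linear speed of lid below 0.02 m/s and contact force between the fingers and lid below 0.1 N and horizontal distance between jar and box below 0.06 m), for 0.2 s.
At the end, for the whole second after the job is handed in: Lid flat on the worktop (origin under 6 mm up, tilt under 0.06 rad); jar standing in the dish (carried by it, within 85 mm of its middle, underside below 20 mm, tilt under 0.25 rad); dish level within 0.1 rad; brown bottle upright within 0.2 rad; lid and jar at rest (height (world z) of lid below 0.006 m and angle between lid's own z axis and vertical below 0.06 rad and linear speed of each of lid, jar below 0.02 m/s and horizontal distance between jar and dish below 0.085 m and height (world z) of jar below 0.02 m and contact force between jar and dish above 0.1 N and angle between jar's own z axis and vertical below 0.25 rad and angle between dish's own z axis and vertical below 0.1 rad and angle between brown_bottle's own z axis and vertical below 0.2 rad); the robot touches nothing.
It fails at once if the locked lid was forced: more than 50 N between lid and box (contact force between lid and box above 50 N).
It fails at once if the lid was dropped (falling free faster than 0.8 m/s) (linear speed of lid above 0.8 m/s and contact force between the fingers and lid below 0.05 N).
It fails at once if the jar was dropped (falling free faster than 0.8 m/s) (linear speed of jar above 0.8 m/s and contact force between the fingers and jar below 0.05 N).
It fails at once if the brown bottle was knocked over (angle between brown_bottle's own z axis and vertical above 0.6 rad).
It also fails if it takes over 72 s, if anything falls off the work surface, if the arm or the gripper's body presses on something with over 40 N, if the wrist force passes 120 N, or if a joint passes its speed limit or range.

### The arm

A 6-joint arm with a two-finger parallel gripper is mounted at the origin on a cart in front of the work surface, level with it; the furniture and walls round the work are solid. World frame = base frame: x ahead of the robot, y to its left, z up, the work surface at z = 0. Lengths are in m, angles in rad, forces in N, time in s.
With the tool pointing down it reaches from about 0.425 to 0.95 m from the base axis. Payload 14.7 kg.
Tool frame: the origin (TCP) lies midway between the tips of the shut fingers; the grasp point (between the pads) lies 19 mm behind it (manip.grip_point_offset is the distance from the TCP to the grasp point, in m); z points along the fingers, y is the line along which they close (so a half turn about z gives the same grasp; the last joint's range is limited). The gripper opens to 85 mm and grips with 20 to 120 N. Pads are 22 mm wide; open, the fingers measure 114 mm over their backs; the gripper's body (76 mm by 85 mm) begins 54 mm behind the grasp point. The pads swing forward as they close: fully open they stand 13 mm farther back than shut.
Start: joints at [1.284, 0.48, 1.596, -0, 1.065, -0.047], TCP at [0.154, 0.631, 0.192] pointing down, gripper open.
Joint ranges: [-2.75, 2.75], [-0.82, 2.05], [0.23, 2.67], [-1.56, 4.7], [0.09, 2.69], [-2.92, 2.92]. Speed limits (rad/s): [1.89, 1.89, 2.39, 3.01, 3.01, 3.01].

### API

Orientations are given as a unit quaternion [w, x, y, z].
In Python, from cell import manip gives the robot as it stands.
- The arm moves only by the tool apply_moves, never from a script. Its argument "steps" is a list that holds one entry, the list of rows, each a list of 4 numbers: the shift along the world's x, y, z as a fraction of full scale, then the turn about the world's z as a fraction of full scale. In form: [[[dx, dy, dz, roll], ...]]. A call has 1 to 12 rows; each row shifts and turns the commanded pose from where the row before left it; what a row does not reach is not made up. Full scale, the value 1, is 120 mm for a shift and 4 degrees for a turn. A row lasts 1/10 s, in which the tool goes at most 50 mm and 8.59 degrees, less where a joint would pass 70% of its speed; a pose out of reach is approached as far as the arm can. A call with a number of a shift or a turn outside -1 to 1 is refused whole. A call with a gripper value outside its range is refused whole. "hand" is the closure, from 0 (fully open) to 1 (shut), set as the call begins (left out, the last holds). The fingers move at their own pace and stop on an object; the grip force is fixed at half the most. Time passes only in rows, so rows that do not move let the fingers close. It gives the time, the measured TCP pose, the force, the opening and the grip force at its end, in the units of the state.
- manip.read_state(): the state, without advancing time (a new reading comes with each control period).
- manip.capture(name): name is "scene" or "top" or "wrist"; returns (picture, depth): 480x640x3 uint8, red, green, blue; 480x640 float32, m along the optical axis (not along the pixel's ray), 0 where there is no reading.
- manip.camera_info(name): a dict with "fx", "fy", "cx", "cy" (pixels), "k1" (the pictures are not rectified: a ray, as slopes to the right and down, at radius r is drawn at 1 + k1 r^2 times it, then the intrinsics apply), "pose" (4x4, takes a point from camera to world coordinates); the wrist camera has in their place "mount" (4x4, takes a point from camera to tool coordinates, whose origin is the TCP and whose axes are the flange's). Camera axes: x right, y down, z forward; pixel columns grow to the right and rows downward; lengths in m; the calibration is good to about 2 mm. A picture is of the moment at which its call begins: read the wrist's pose just before it. camera_info takes no time and is no camera call.
- manip.finish_job(): hands the job in; it is judged then, once.
The state is a dict: "time": time; "joint_positions": joint angles; "joint_velocities": joint speeds; "effort": joint torques, N m; "eef_pos": TCP position; "tool_rot": TCP orientation; "force": force on the tool from outside, world axes, zero at the start; "ft_torque": the same for the moment, N m; "grip_width": finger opening in m; "finger_force": force on a finger pad.
Only numpy, scipy, OpenCV 4.12 (cv2) and the standard library are available. Lean on these libraries where they do the work, as an engineer would, in place of code of your own. Each camera call takes 0.05 s, during which the arm holds its last target. There are 200 camera calls.

## Working session

There is one attempt and no reset: what is moved stays moved. The work goes in short steps, Python scripts to look and compute and a tool call to move; the robot and the scene stay as the last step left them, time stands still between calls to the robot, and variables do not carry over. Pictures are saved under pics/ and viewed, at most 10 in all, crops included, and the job is handed in when it is done.

Besides the shell and the picture viewer there is one more tool, called after "Request:" in YAML: its name, and indented under it one key for each argument. apply_moves: Moves the arm, as the interface text tells. Shift numbers are shares of 120 mm and turn numbers shares of 4 degrees, none past 1 either way. Its arguments: {"type":"object","properties":{"steps":{"type":"array","items":{"type":"array","items":{"type":"array","items":{"type":"number"}}}},"hand":{"type":"number"}},"required":["steps"]}

```bash
mkdir -p pics; ls; cat > h.py <<'E'
import numpy as np, cv2
from cell import manip
def grab(n):
    s=manip.read_state(); p,d=manip.capture(n); i=manip.camera_info(n)
    if 'pose' in i: T=np.array(i['pose'])
    else:
        from scipy.spatial.transform import Rotation as R
        q=s['tool_rot']; W=np.eye(4); W[:3,:3]=R.from_quat([q[1],q[2],q[3],q[0]]).as_matrix(); W[:3,3]=s['eef_pos']; T=W@np.array(i['mount'])
    return p,d,i,T
def slopes(uv,i):
    uv=np.atleast_2d(np.asarray(uv,float)); K=np.array([[i['fx'],0,i['cx']],[0,i['fy'],i['cy']],[0,0,1]])
    return cv2.undistortPoints(uv[:,None],K,np.array([i['k1'],0,0,0.]))[:,0]
def ray(uv,i,T,z):
    s=slopes(uv,i); d=np.c_[s,np.ones(len(s))]@T[:3,:3].T; o=T[:3,3]
    return o+d*((z-o[2])/d[:,2])[:,None]
def cloud(d,i,T):
    v,u=np.mgrid[:480,:640]; s=slopes(np.c_[u.ravel(),v.ravel()],i); z=d.ravel()[:,None]
    P=(np.c_[s,np.ones(len(s))]*z)@T[:3,:3].T+T[:3,3]; P[d.ravel()==0]=np.nan
    return P.reshape(480,640,3)
E
python3 - <<'E'
from h import *
for n in('scene','top'):
    p,d,i,T=grab(n); cv2.imwrite(f'pics/{n}0.png',p[...,::-1]); np.savez(f'{n}0.npz',p=p,d=d,T=T); print(n,i['fx'],i['k1'],T.round(3).tolist(),(d>0).mean())
s=manip.read_state();print(s['time'],s['tool_rot'],s['force'],s['grip_width'])
E
```

```text
pics
scene 581.8546727126062 -0.06272126672441769 [[0.616, -0.357, 0.702, -0.113], [-0.788, -0.284, 0.547, -0.591], [0.004, -0.89, -0.456, 0.569], [0.0, 0.0, 0.0, 1.0]] 0.9656510416666667
top 527.684496915128 -0.03501952472392873 [[0.013, -0.992, 0.128, 0.48], [-1.0, -0.013, 0.006, 0.006], [-0.004, -0.128, -0.992, 1.26], [0.0, 0.0, 0.0, 1.0]] 0.9959049479166666
0.1 [-8.83835712e-05  1.19605033e-01  9.92821392e-01 -5.59035913e-04] [ 0.35043825  0.55033844 -0.2103622 ] 0.08531468217506422
```

View pics/scene0.png

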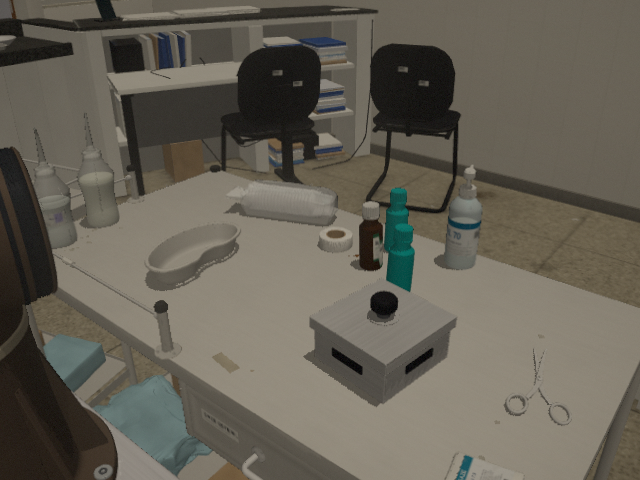

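View pics/top0.png

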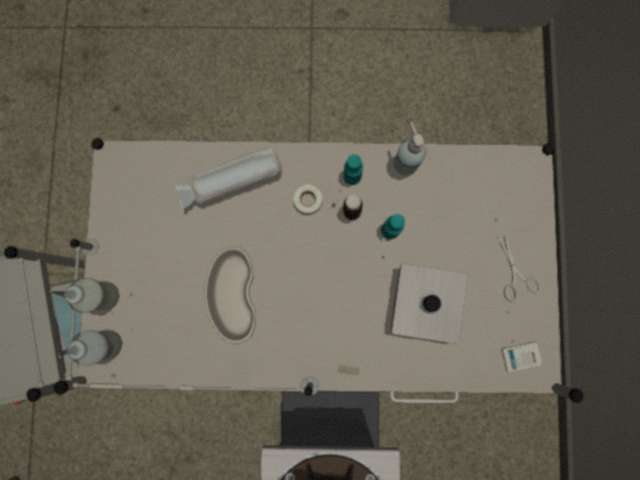

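Scene view: brown bottle (371,235), with turquoise look-alikes at (396,220) and (401,258). Box with lid and black knob at (383,303), kidney dish at (193,252). Top view: knob (431,303), box (429,303), dish (232,295), brown bottle (353,207), turquoise (353,168) and (393,226), tape roll (307,199). Nothing else looks like the lid or the dish. Next I measure these and crop the knob.

```bash
python3 - <<'E'
from h import *
for n in('top','scene'):
    f=np.load(n+'0.npz'); p,d,T=f['p'],f['d'],f['T']; i=manip.camera_info(n); C=cloud(d,i,T)
    tab=np.isfinite(C[...,2])
    ws=(C[...,0]>.3)&(C[...,0]<1.0)&(abs(C[...,1])<.6)&tab
    print(n,'table z',np.median(C[ws&(abs(C[...,2])<.02)][:,2]))
    z=C[...,2]
    m=(ws&(z>.03)).astype('uint8')
    k,l,st,ce=cv2.connectedComponentsWithStats(m)
    for j in range(1,k):
        if st[j,4]>60: print('obj',st[j].tolist(),np.nanmin(C[l==j],0).round(3),np.nanmax(C[l==j],0).round(3))
    # knob: dark pixels
    r=(slice(270,340),slice(390,470)) if n=='top' else (slice(280,325),slice(360,410))
    kk=np.zeros((480,640),'uint8'); kk[r]=(p[r].max(2)<60)
    if n=='top': kk[:]=kk&1
    k,l,st,ce=cv2.connectedComponentsWithStats(kk); j=1+st[1:,4].argmax()
    print('knob',st[j].tolist(),ce[j],'top ray z.107',ray(ce[j],i,T,.107 if n=='top' else .099).round(4), np.nanmedian(C[l==j],0).round(4))
    if n=='top':
        lid=((z>.062)&(z<.09)&ws&(C[...,1]<-.1)).astype('uint8')
        k,l,st,ce=cv2.connectedComponentsWithStats(lid); j=1+st[1:,4].argmax()
        cn=max(cv2.findContours((l==j).astype('uint8'),0,1)[0],key=cv2.contourArea)
        w=ray(cn[:,0],i,T,.076)[:,:2]
        b=cv2.minAreaRect((w*1000).astype('float32')); print('lid',b)
        print('lid z',np.nanmedian(C[l==j][:,2]))
        dm=(ws&(z>.012)&(C[...,1]>.1)&(C[...,0]<.75)).astype('uint8')
        k,l,st,ce=cv2.connectedComponentsWithStats(dm); j=1+st[1:,4].argmax()
        cn=max(cv2.findContours((l==j).astype('uint8'),0,1)[0],key=cv2.contourArea)
        print('dish',st[j].tolist(),cv2.minAreaRect((ray(cn[:,0],i,T,.043)[:,:2]*1000).astype('float32')))
        c=cv2.resize(p[130:400,180:500],None,fx=2.2,fy=2.2,interpolation=2); cv2.imwrite('pics/crop1.png',cv2.convertScaleAbs(c[...,::-1],alpha=1.5))
E
```

```text
top table z 0.0008811386836135027
obj [394, 120, 33, 54, 983] [ 0.791 -0.206  0.03 ] [ 0.87  -0.142  0.199]
obj [174, 147, 108, 64, 3228] [0.695 0.125 0.03 ] [0.848 0.376 0.078]
obj [344, 155, 20, 29, 456] [ 0.767 -0.067  0.03 ] [ 0.809 -0.023  0.135]
obj [343, 195, 20, 25, 387] [ 0.681 -0.067  0.03 ] [ 0.717 -0.022  0.136]
obj [382, 214, 23, 25, 404] [ 0.636 -0.157  0.03 ] [ 0.682 -0.115  0.134]
obj [50, 239, 68, 146, 3378] [0.3  0.49 0.03] [0.619 0.599 0.253]
obj [204, 247, 52, 97, 1063] [0.39  0.176 0.03 ] [0.61  0.296 0.051]
obj [390, 264, 77, 80, 4853] [ 0.399 -0.3    0.031] [ 0.573 -0.131  0.117]
obj [558, 385, 25, 8, 86] [ 0.3   -0.539  0.031] [ 0.307 -0.512  0.112]
knob [422, 296, 18, 16, 227] [430.9339207  303.28634361] top ray z.107 [[ 0.4851 -0.2139  0.107 ]] [ 0.4856 -0.2129  0.1106]
lid ((486.59478759765625, -214.84974670410156), (152.66534423828125, 158.50469970703125), 81.92381286621094)
lid z 0.0769274630436032
dish [50, 239, 72, 146, 3629] ((461.60302734375, 570.3533935546875), (330.4036560058594, 159.6029815673828), 7.401546478271484)
scene table z -0.00023511393590058827
obj [33, 112, 105, 125, 4582] [0.344 0.487 0.03 ] [0.618 0.597 0.252]
obj [445, 165, 37, 92, 2187] [ 0.789 -0.206  0.03 ] [ 0.861 -0.146  0.195]
obj [225, 180, 113, 35, 2565] [0.696 0.126 0.03 ] [0.845 0.38  0.074]
obj [309, 187, 148, 200, 11741] [ 0.395 -0.301  0.03 ] [ 0.815 -0.02   0.131]
obj [359, 201, 24, 57, 1151] [ 0.679 -0.066  0.03 ] [ 0.723 -0.018  0.131]
obj [144, 222, 97, 52, 1304] [0.388 0.175 0.03 ] [0.611 0.299 0.046]
knob [371, 291, 27, 28, 588] [383.72278912 304.00340136] top ray z.107 [[ 0.4825 -0.2175  0.099 ]] [ 0.4768 -0.221   0.1062]
```

View pics/crop1.png

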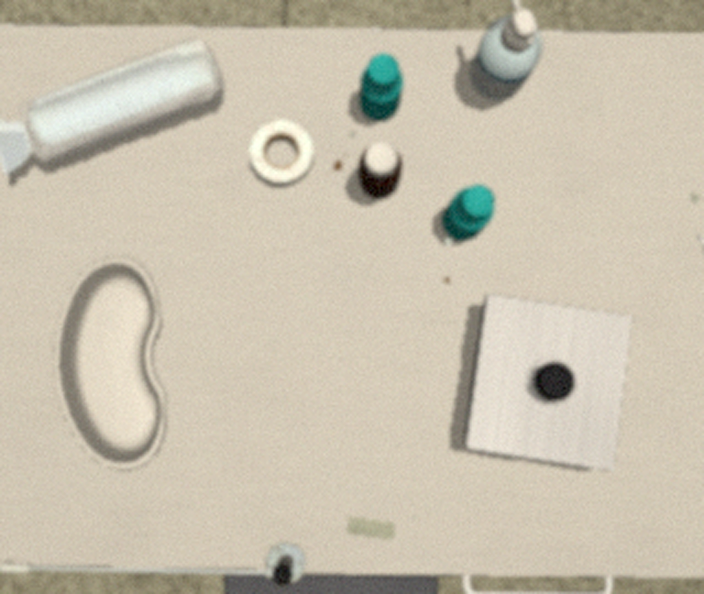

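The crop confirms the box with its single black knob at (553,381). The brown bottle with white cap is at (380,170), between two turquoise ones that aren't meant. Measured: knob ≈ (0.485, -0.2145), box yaw ≈ -8.1°. I raise the arm first, then swing over.

Request:
apply_moves:
  steps:
    - [[0,0,0.4,-1],[0,0,0.4,-1],[0,0,0.4,-1],[0,0,0.4,-1],[0.204,-0.241,0,-1],[0.204,-0.241,0,-1],[0.204,-0.241,0,-1],[0.204,-0.241,0,-1],[0.204,-0.241,0,-1],[0.204,-0.241,0,-1],[0.204,-0.241,0,-1],[0.204,-0.241,0,-1]]
  hand: 0

```text
time: 1.3
eef_pos: [0.3508, 0.3986, 0.3839]
tool_rot: [-0.0, 0.514, 0.858, -0.0]
force: [0.3, -0.2, 1.2]
grip_width: 0.0856
finger_force: 0.0
```

Request:
apply_moves:
  steps:
    - [[0.119,-0.298,0,-1],[0.119,-0.298,0,-1],[0.119,-0.298,0,-1],[0.119,-0.298,0,-1],[0.119,-0.298,0,-1],[0.119,-0.298,0,-1],[0.119,-0.298,0,-1],[0.03,-0.3,-0.1,-1],[0.03,-0.3,-0.1,-1],[0.03,-0.3,-0.1,-0.1],[0.03,-0.3,-0.1,0],[0.03,-0.3,-0.1,0]]

```text
time: 2.5
eef_pos: [0.4679, -0.0317, 0.3235]
tool_rot: [-0.0, 0.756, 0.655, -0.0]
force: [0.5, 0.5, -0.4]
grip_width: 0.0855
finger_force: 0.0
```

Request:
apply_moves:
  steps:
    - [[0.029,-0.305,-0.1,0],[0.029,-0.305,-0.1,0],[0.029,-0.305,-0.1,0],[0.029,-0.305,-0.1,0],[0.029,-0.305,-0.1,0],[0,0,-0.1,0],[0,0,0,0]]

```text
time: 3.2
eef_pos: [0.4843, -0.2133, 0.2503]
tool_rot: [-0.002, 0.756, 0.654, -0.001]
force: [-0.0, -0.4, -0.1]
grip_width: 0.0855
finger_force: 0.0
```

```bash
python3 - <<'E'
from h import *
p,d,i,T=grab('wrist'); cv2.imwrite('pics/w1.png',p[...,::-1])
C=cloud(d,i,T); z=C[...,2]
k=((p.max(2)<60)&(abs(C[...,0]-.485)<.06)&(abs(C[...,1]+.2145)<.06)&(z>.09)&(z<.13)).astype('uint8')
n,l,st,ce=cv2.connectedComponentsWithStats(k); j=1+st[1:,4].argmax(); print(st[j],ce[j],ray(ce[j],i,T,.11),np.nanmedian(C[l==j],0))
lid=((z>.066)&(z<.086)&(abs(C[...,0]-.485)<.12)&(abs(C[...,1]+.2145)<.12)).astype('uint8')
cn=max(cv2.findContours(lid,0,1)[0],key=cv2.contourArea); print(cv2.boundingRect(cn),cv2.minAreaRect((ray(cn[:,0],i,T,.076)[:,:2]*1000).astype('float32')))
print(manip.read_state()['eef_pos'])
E
```

```text
[ 308  194   46   47 1621] [330.27884022 217.57125231] [[ 0.48648179 -0.21363392  0.11      ]] [ 0.48647114 -0.21362859  0.11028282]
(238, 125, 185, 163) ((486.3528137207031, -215.91201782226562), (149.4394989013672, 157.48568725585938), 81.88926696777344)
[ 0.48473241 -0.21274372  0.25127797]
```

View pics/w1.png

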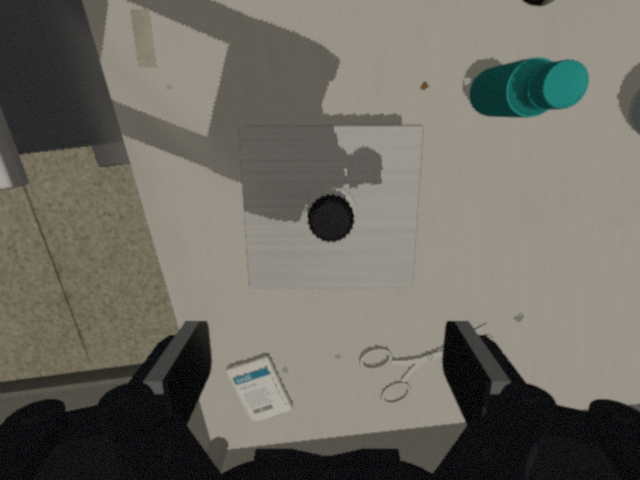

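The wrist view shows the lid at (238–422, 125–288) with the knob at its centre (330,217), and the turquoise bottle well clear. I descend and grip the knob.

Request:
apply_moves:
  steps:
    - [[0.012,-0.012,-0.3,0],[0,0,-0.3,0],[0,0,-0.3,0],[0,0,-0.25,0],[0,0,-0.15,0],[0,0,-0.087,0],[0,0,0,0]]

```text
time: 3.95
eef_pos: [0.4868, -0.2138, 0.0853]
tool_rot: [-0.001, 0.755, 0.656, -0.0]
force: [-0.1, 0.0, 1.0]
grip_width: 0.085
finger_force: 0.0
```

Request:
apply_moves:
  steps:
    - [[0,0,0,0],[0,0,0,0],[0,0,0,0],[0,0,0,0],[0,0,0,0],[0,0,0,0],[0,0,0,0],[0,0,0,0]]
  hand: 1

```text
time: 4.75
eef_pos: [0.487, -0.2147, 0.0856]
tool_rot: [-0.0, 0.756, 0.655, -0.0]
force: [0.4, 0.8, -0.2]
grip_width: -0.0001
finger_force: 0.0
```

```bash
python3 - <<'E'
from h import *
print(manip.read_state())
p,d,i,T=grab('wrist'); q,_,_,_=grab('scene')
c=np.hstack([cv2.resize(p,(400,300)),cv2.resize(q[230:400,280:500],(390,300))]); cv2.imwrite('pics/w2.png',c[...,::-1])
E
```

```text
{'time': 4.75, 'joint_positions': array([-4.72257999e-01,  4.57240887e-01,  1.96719217e+00, -2.79376531e-06,
        7.17249225e-01, -3.30185941e-01]), 'joint_velocities': array([ 2.51884853e-03,  3.20018296e-05,  3.09554108e-04,  6.83969852e-04,
       -5.52949906e-04, -2.40581312e-03]), 'effort': array([-4.89221391e-03, -8.06351924e+01, -3.08880329e+01, -1.37369884e-04,
        3.01096799e-03,  2.89141744e-04]), 'eef_pos': array([ 0.48695947, -0.21472035,  0.0856327 ]), 'tool_rot': array([-4.12014156e-05,  7.55510593e-01,  6.55136430e-01, -1.76465500e-05]), 'force': array([ 0.39087387,  0.7545751 , -0.20406256]), 'ft_torque': array([-0.02351203,  0.01912925, -0.06156834]), 'finger_force': 0.0, 'grip_width': -6.626890159095933e-05}
```

View pics/w2.png

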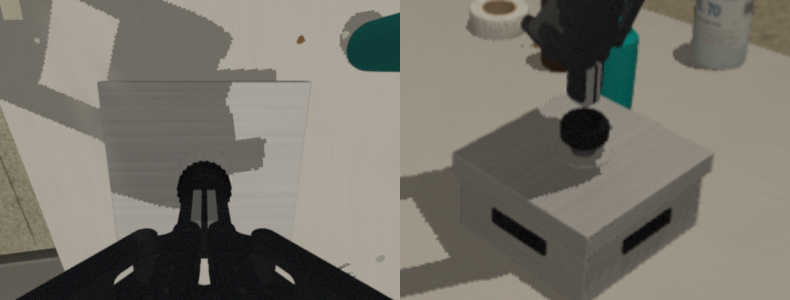

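The hand shut on nothing. In the right half the fingertips end at (585,100), just above or behind the knob at (585,128); in the left half they overlap the knob at (203,190). I check with depth where the tips really are.

```bash
python3 - <<'E'
from h import *
for n in('scene','wrist'):
    p,d,i,T=grab(n); C=cloud(d,i,T)
    m=(abs(C[...,0]-.487)<.06)&(abs(C[...,1]+.2147)<.06)&(C[...,2]>.085)&(C[...,2]<.2)
    P=C[m]; 
    print(n,len(P))
    for a in np.arange(.085,.2,.008):
        q=P[(P[:,2]>=a)&(P[:,2]<a+.008)]
        if len(q)>3: print(round(a,3),len(q),q.min(0).round(3),q.max(0).round(3),np.median(q,0).round(3))
    print('tcp px',end=' ')
    X=np.linalg.inv(T)@np.r_[manip.read_state()['eef_pos'],1]; print(X[0]/X[2]*i['fx']+i['cx'],X[1]/X[2]*i['fy']+i['cy'],X[2])
print(manip.camera_info('wrist')['mount'])
E
```

```text
scene 1873
0.085 28 [ 0.466 -0.234  0.091] [ 0.498 -0.198  0.093] [ 0.47  -0.222  0.092]
0.093 126 [ 0.466 -0.235  0.093] [ 0.497 -0.198  0.101] [ 0.472 -0.226  0.097]
0.101 196 [ 0.465 -0.236  0.101] [ 0.502 -0.196  0.109] [ 0.474 -0.224  0.106]
0.109 206 [ 0.466 -0.234  0.109] [ 0.502 -0.199  0.112] [ 0.485 -0.216  0.11 ]
0.125 52 [ 0.473 -0.225  0.125] [ 0.491 -0.205  0.133] [ 0.48  -0.221  0.13 ]
0.133 91 [ 0.471 -0.226  0.133] [ 0.498 -0.204  0.141] [ 0.478 -0.218  0.137]
0.141 93 [ 0.47  -0.225  0.141] [ 0.498 -0.204  0.149] [ 0.477 -0.219  0.145]
0.149 105 [ 0.471 -0.225  0.149] [ 0.499 -0.203  0.157] [ 0.476 -0.219  0.153]
0.157 71 [ 0.471 -0.225  0.157] [ 0.5   -0.212  0.165] [ 0.48  -0.222  0.16 ]
0.165 92 [ 0.456 -0.229  0.165] [ 0.514 -0.2    0.173] [ 0.481 -0.224  0.17 ]
0.173 233 [ 0.447 -0.231  0.173] [ 0.521 -0.197  0.181] [ 0.477 -0.222  0.177]
0.181 196 [ 0.442 -0.231  0.181] [ 0.528 -0.195  0.189] [ 0.473 -0.222  0.185]
0.189 283 [ 0.435 -0.233  0.189] [ 0.535 -0.196  0.197] [ 0.472 -0.223  0.193]
0.197 99 [ 0.433 -0.233  0.197] [ 0.537 -0.195  0.2  ] [ 0.478 -0.22
[... 829 characters left out ...]
65] [ 0.52  -0.198  0.173] [ 0.487 -0.204  0.171]
0.173 6306 [ 0.448 -0.228  0.173] [ 0.527 -0.196  0.181] [ 0.486 -0.205  0.178]
0.181 9284 [ 0.444 -0.229  0.181] [ 0.532 -0.196  0.189] [ 0.489 -0.208  0.184]
0.189 8481 [ 0.438 -0.227  0.189] [ 0.538 -0.194  0.197] [ 0.485 -0.2    0.194]
0.197 4324 [ 0.435 -0.218  0.197] [ 0.54  -0.194  0.2  ] [ 0.488 -0.2    0.199]
tcp px 327.4836212083571 285.1032546882759 0.1977522646613281
[[ 8.56286558e-04 -9.51955948e-01 -3.06233798e-01  7.88672138e-02]
 [ 9.99999624e-01  7.73937167e-04  3.90329698e-04 -5.68427132e-04]
 [-1.34570960e-04 -3.06234018e-01  9.51956253e-01 -1.82369041e-01]
 [ 0.00000000e+00  0.00000000e+00  0.00000000e+00  1.00000000e+00]]
```

Both cameras put the shut tips at z ≈ 0.127, about 41 mm above the reported TCP height of 0.0856. The fingers closed over the knob without touching it. I correct for that offset, open, go down and grip again.

Request:
apply_moves:
  steps:
    - [[0,0,0,0],[0,0,0,0],[0,0,0,0],[0,0,0,0],[0,0,0,0],[0,0,0,0],[0,0,-0.1,0],[0,0,-0.1,0],[0,0,-0.06,0],[0,0,-0.05,0],[0,0,-0.05,0],[0,0,0,0]]
  hand: 0

```text
time: 6.15
eef_pos: [0.4865, -0.2145, 0.0416]
tool_rot: [-0.001, 0.756, 0.655, -0.0]
force: [0.7, -0.0, -0.3]
grip_width: 0.0852
finger_force: 0.0
```

```bash
python3 - <<'E'
from h import *
p,d,i,T=grab('scene'); C=cloud(d,i,T)
m=(abs(C[...,0]-.487)<.08)&(abs(C[...,1]+.2147)<.05)&(C[...,2]>.08)&(C[...,2]<.2)&((C[...,0]-.486)**2+(C[...,1]+.2145)**2>.026**2)
P=C[m]
for a in np.arange(.08,.15,.006):
    q=P[(P[:,2]>=a)&(P[:,2]<a+.006)]
    if len(q)>3: print(round(a,3),len(q),q.min(0).round(3),q.max(0).round(3))
s=manip.read_state(); print(s['eef_pos'],s['force'])
E
```

```text
0.092 37 [ 0.435 -0.229  0.093] [ 0.531 -0.196  0.098]
0.098 86 [ 0.43  -0.231  0.098] [ 0.535 -0.199  0.104]
0.104 113 [ 0.428 -0.231  0.104] [ 0.543 -0.198  0.11 ]
0.11 103 [ 0.429 -0.231  0.11 ] [ 0.542 -0.197  0.116]
0.116 110 [ 0.428 -0.231  0.116] [ 0.539 -0.197  0.122]
0.122 122 [ 0.427 -0.231  0.122] [ 0.542 -0.197  0.128]
0.128 93 [ 0.428 -0.231  0.128] [ 0.538 -0.207  0.134]
0.134 85 [ 0.426 -0.233  0.134] [ 0.554 -0.207  0.14 ]
0.14 158 [ 0.411 -0.236  0.14 ] [ 0.559 -0.19   0.146]
0.146 262 [ 0.41  -0.236  0.146] [ 0.561 -0.191  0.152]
[ 0.48680589 -0.21461098  0.04207916] [-0.22819047  0.26328247  0.00741662]
```

Request:
apply_moves:
  steps:
    - [[0,0,0,0],[0,0,0,0],[0,0,0,0],[0,0,0,0],[0,0,0,0],[0,0,0,0],[0,0,0,0]]
  hand: 1

```text
time: 6.9
eef_pos: [0.4871, -0.2148, 0.043]
tool_rot: [0.0, 0.755, 0.655, 0.0]
force: [-3.8, 0.4, 10.1]
grip_width: 0.0361
finger_force: 58.8
```

Request:
apply_moves:
  steps:
    - [[0,0,0.012,0],[0,0,0,0]]

```text
time: 7.1
eef_pos: [0.487, -0.2147, 0.0441]
tool_rot: [0.0, 0.755, 0.655, 0.0]
force: [0.2, -0.1, -2.1]
grip_width: 0.0361
finger_force: 60.1
```

Request:
apply_moves:
  steps:
    - [[0,0,0.008,0],[0,0,0,0]]

```text
time: 7.3
eef_pos: [0.487, -0.2147, 0.0449]
tool_rot: [-0.0, 0.756, 0.655, -0.0]
force: [0.2, 0.8, -2.4]
grip_width: 0.0353
finger_force: 60.1
```

Request:
apply_moves:
  steps:
    - [[0,0,0.008,0],[0,0,0,0]]

```text
time: 7.5
eef_pos: [0.487, -0.2147, 0.0458]
tool_rot: [-0.0, 0.755, 0.655, -0.0]
force: [-0.2, -0.8, -2.6]
grip_width: 0.0361
finger_force: 60.1
```

Request:
apply_moves:
  steps:
    - [[0,0,0.006,0],[0,0,0,0]]

```text
time: 7.7
eef_pos: [0.487, -0.2147, 0.0466]
tool_rot: [-0.0, 0.755, 0.655, -0.0]
force: [-0.8, -0.2, -2.6]
grip_width: 0.0356
finger_force: 60.1
```

Request:
apply_moves:
  steps:
    - [[0,0,0.006,0],[0,0,0,0]]

```text
time: 7.9
eef_pos: [0.487, -0.2147, 0.0473]
tool_rot: [-0.0, 0.756, 0.655, -0.0]
force: [-1.2, 0.4, -2.8]
grip_width: 0.0359
finger_force: 60.1
```

Request:
apply_moves:
  steps:
    - [[0,0,0.006,0],[0,0,0,0]]

```text
time: 8.1
eef_pos: [0.487, -0.2147, 0.048]
tool_rot: [-0.0, 0.755, 0.655, -0.0]
force: [-0.1, 0.2, -3.1]
grip_width: 0.0358
finger_force: 60.1
```

Request:
apply_moves:
  steps:
    - [[0,0,0.006,0],[0,0,0.006,0],[0,0,0,0]]

```text
time: 8.4
eef_pos: [0.487, -0.2147, 0.0495]
tool_rot: [0.0, 0.755, 0.655, -0.0]
force: [-0.4, -0.1, -3.2]
grip_width: 0.036
finger_force: 60.2
```

Lifted over 5 mm with only the lid's weight (~3 N) on the wrist, so it isn't locked. I raise it a little more and check that the lid follows.

Request:
apply_moves:
  steps:
    - [[0,0,0.03,0],[0,0,0.05,0],[0,0,0.1,0],[0,0,0.15,0],[0,0,0.2,0],[0,0,0,0]]

```text
time: 9.0
eef_pos: [0.4889, -0.2157, 0.1165]
tool_rot: [0.002, 0.756, 0.655, 0.001]
force: [-0.5, -0.4, -2.8]
grip_width: 0.036
finger_force: 60.5
```

```bash
python3 - <<'E'
from h import *
s=manip.read_state(); print(s['eef_pos'],s['force'],s['grip_width'])
p,d,i,T=grab('scene'); C=cloud(d,i,T); z=C[...,2]
m=(abs(C[...,0]-.487)<.1)&(abs(C[...,1]+.2147)<.1)&(z>.1)&(z<.16)
h,e=np.histogram(z[m],np.arange(.1,.16,.002)); a=e[h.argmax()]; print(a,h.max())
P=C[m&(abs(z-a-.001)<.004)]; print(np.linalg.lstsq(np.c_[P[:,:2]-P[:,:2].mean(0),np.ones(len(P))],P[:,2],rcond=None)[0],P.min(0),P.max(0))
# what stands in planned laying zone, top
p,d,i,T=grab('top'); C=cloud(d,i,T); z=C[...,2]
for y in (-.07,-.05,-.03,-.01,.01,.03,.05,.07,.09,.11): 
    c=[(round(x,2),round(float(np.nanmax(z[(abs(C[...,0]-x)<.02)&(abs(C[...,1]-y)<.01)],initial=-1)),3)) for x in np.arange(.36,.7,.04)]; print(y,[k for k in c if k[1]>.01])
E
```

```text
[ 0.48891405 -0.21566164  0.11650976] [-0.51643995 -0.43866829 -2.83183778] 0.03597254601246907
0.14800000000000005 3851
[0.00820716 0.00092523 0.1492202 ] [ 0.39780481 -0.30213551  0.14500756] [ 0.57562713 -0.13136052  0.15292514]
-0.07 [(np.float64(0.36), 0.813), (np.float64(0.4), 0.707), (np.float64(0.56), 0.011), (np.float64(0.68), 0.094)]
-0.05 [(np.float64(0.36), 0.797), (np.float64(0.68), 0.133)]
-0.03 [(np.float64(0.68), 0.136)]
-0.01 []
0.01 [(np.float64(0.36), 0.875)]
0.03 [(np.float64(0.36), 0.891)]
0.05 [(np.float64(0.36), 0.903), (np.float64(0.68), 0.031)]
0.07 [(np.float64(0.36), 0.911), (np.float64(0.4), 0.891), (np.float64(0.68), 0.029)]
0.09 [(np.float64(0.36), 0.91)]
0.11 []
```

The lid hangs level, top at 0.149 (reported TCP + 0.0327). I carry it to clear worktop at about (0.50, 0.02).

Request:
apply_moves:
  steps:
    - [[0.01,0.15,0,0],[0.014,0.25,0,0],[0.014,0.3,0,0],[0.014,0.3,0,0],[0.014,0.3,0,0],[0.014,0.3,0,0],[0.012,0.22,0,0],[0,0.14,0,0],[0,0,0,0],[0,0,-0.15,0],[0,0,-0.2,0],[0,0,0,0]]

```text
time: 10.3
eef_pos: [0.4958, 0.02, 0.0685]
tool_rot: [-0.002, 0.756, 0.655, -0.002]
force: [-0.8, 0.6, -2.1]
grip_width: 0.0356
finger_force: 60.9
```

Request:
apply_moves:
  steps:
    - [[0,0,-0.2,0],[0,0,-0.2,0],[0,0,-0.15,0],[0,0,-0.06,0],[0,0,-0.03,0],[0,0,0,0],[0,0,0,0]]

```text
time: 11.0
eef_pos: [0.4986, 0.0204, -0.005]
tool_rot: [0.0, 0.756, 0.655, 0.0]
force: [-0.0, -0.4, -2.1]
grip_width: 0.0358
finger_force: 60.9
```

Request:
apply_moves:
  steps:
    - [[0,0,-0.025,0],[0,0,-0.015,0],[0,0,-0.01,0],[0,0,0,0]]

```text
time: 11.4
eef_pos: [0.498, 0.0205, -0.0119]
tool_rot: [-0.0, 0.755, 0.655, -0.0]
force: [-0.7, -0.3, -2.6]
grip_width: 0.0361
finger_force: 60.9
```

Request:
apply_moves:
  steps:
    - [[0,0,-0.008,0],[0,0,-0.004,0],[0,0,0,0]]

```text
time: 11.7
eef_pos: [0.4982, 0.0205, -0.0129]
tool_rot: [0.0, 0.756, 0.655, 0.0]
force: [-1.1, 0.3, 6.7]
grip_width: 0.0357
finger_force: 62.0
```

Request:
apply_moves:
  steps:
    - [[0,0,0,0],[0,0,0,0],[0,0,0,0],[0,0,0,0],[0,0,0,0],[0,0,0,0],[0,0,0.2,0],[0,0,0.35,0],[0,0,0.35,0],[0,0,0.35,0],[0,0,0.35,0],[0,0,0.1,0]]
  hand: 0

```text
time: 12.9
eef_pos: [0.5, 0.0205, 0.1949]
tool_rot: [0.002, 0.755, 0.655, 0.002]
force: [-0.5, 0.2, -0.5]
grip_width: 0.0856
finger_force: 0.0
```

Request:
apply_moves:
  steps:
    - [[-0.014,-0.3,0.05,0],[-0.014,-0.3,0.05,0],[-0.014,-0.3,0,0],[-0.014,-0.3,0,0],[-0.014,-0.3,0,0],[-0.014,-0.3,0,0],[-0.014,-0.16,0,0],[0,0,0,0]]

```text
time: 13.7
eef_pos: [0.4858, -0.2169, 0.2021]
tool_rot: [-0.0, 0.756, 0.654, -0.0]
force: [0.5, 0.4, 1.0]
grip_width: 0.0854
finger_force: 0.0
```

```bash
python3 - <<'E'
from h import *
s=manip.read_state(); print(s['eef_pos'])
p,d,i,T=grab('wrist'); C=cloud(d,i,T); z=C[...,2]
h=cv2.cvtColor(p,cv2.COLOR_RGB2HSV)
m=((h[...,0]>95)&(h[...,0]<130)&(h[...,1]>90)&(abs(C[...,0]-.486)<.08)&(abs(C[...,1]+.215)<.08)).astype('uint8')
n,l,st,ce=cv2.connectedComponentsWithStats(m)
for j in range(1,n):
    if st[j,4]>30: print('blue',st[j],ce[j],ray(ce[j],i,T,.057),np.nanmedian(C[l==j],0),np.nanmin(C[l==j],0),np.nanmax(C[l==j],0))
cv2.imwrite('pics/w3.png',p[...,::-1])
q,d,i,T=grab('top'); C=cloud(d,i,T); z=C[...,2]
h=cv2.cvtColor(q,cv2.COLOR_RGB2HSV)
lid=((z>.012)&(z<.03)&(abs(C[...,0]-.5)<.1)&(abs(C[...,1]-.02)<.095)).astype('uint8')
cn=max(cv2.findContours(lid,0,1)[0],key=cv2.contourArea); print('lid',cv2.minAreaRect((ray(cn[:,0],i,T,.02)[:,:2]*1000).astype('float32')),np.nanmedian(z[lid>0]))
# dish rim
dm=((z>.014)&(C[...,1]>.15)&(C[...,1]<.4)&(C[...,0]<.64)&(C[...,0]>.3)).astype('uint8')
n,l,st,ce=cv2.connectedComponentsWithStats(dm); j=1+st[1:,4].argmax()
cn=max(cv2.findContours((l==j).astype('uint8'),0,1)[0],key=cv2.contourArea)
print('dish',st[j],cv2.minAreaRect((ray(cn[:,0],i,T,.043)[:,:2]*1000).astype('float32')))
fl=(abs(z-.007)<.004)&(C[...,1]>.17)&(C[...,1]<.31)&(C[...,0]<.62)&(C[...,0]>.37)
f=np.zeros((480,640),'uint8'); cv2.drawContours(f,[cv2.convexHull(cn)],-1,1,-1); P=C[fl&(f>0)]; print('floor',len(P),P.min(0),P.max(0),np.median(P,0))
for x in np.arange(.39,.62,.02):
    r=P[abs(P[:,0]-x)<.01]; 
    if len(r): print(round(x,2),r[:,1].min().round(3),r[:,1].max().round(3))
E
```

```text
[ 0.48583227 -0.21693133  0.20213286]
blue [ 315  187   40   49 1525] [334.55737705 211.2295082 ] [[ 0.49252588 -0.21384534  0.057     ]] [ 0.49246516 -0.21400252  0.05700664] [ 0.47578705 -0.23469231  0.00777247] [ 0.5089565  -0.20071423  0.05928524]
lid ((497.05267333984375, 17.599395751953125), (150.2847137451172, 155.79957580566406), 81.8058853149414) 0.02084929811884273
dish [ 204  247   52   97 1462] ((498.4665222167969, 237.5341796875), (220.6914520263672, 114.89976501464844), 5.931933879852295)
floor 1307 [0.38677964 0.18083333 0.00300406] [0.6131954  0.30531872 0.01099913] [0.49712729 0.2357058  0.00503449]
0.39 0.203 0.229
0.41 0.199 0.275
0.43 0.181 0.265
0.45 0.188 0.273
0.47 0.182 0.279
0.49 0.185 0.304
0.51 0.188 0.305
0.53 0.189 0.282
0.55 0.189 0.277
0.57 0.201 0.273
0.59 0.211 0.286
0.61 0.22 0.251
```

View pics/w3.png

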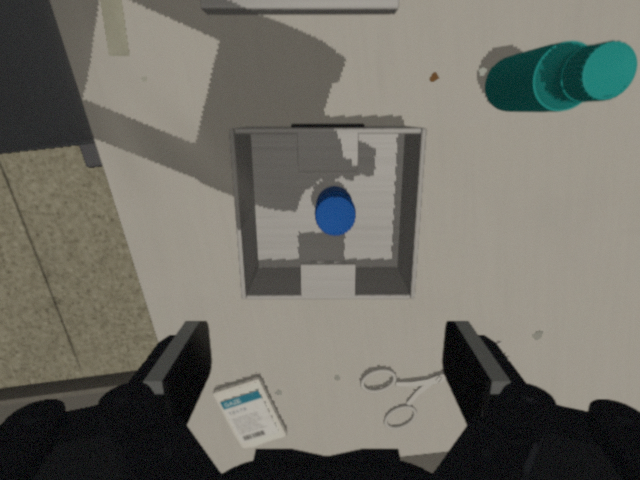

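The wrist view shows the open box with the blue jar at about (335,215), near the middle, and ledges at top and bottom (the y walls). The lid edge is at (300,5), flat on the worktop. The jar is at (0.492, -0.2175). I grip it along box x, between the ledges, after a quick profile of the dish floor.

Request:
apply_moves:
  steps:
    - [[0.026,-0.003,-0.2,0],[0.026,-0.002,-0.3,0],[0,0,-0.3,0],[0,0,-0.3,0],[0,0,-0.2,0],[0,0,-0.15,0],[0,0,-0.1,0],[0,0,-0.1,0],[0,0,-0.08,0],[0,0,-0.06,0],[0,0,0,0]]

```text
time: 14.9
eef_pos: [0.4923, -0.2151, -0.0126]
tool_rot: [-0.0, 0.756, 0.655, -0.0]
force: [-0.8, 0.3, 0.3]
grip_width: 0.0854
finger_force: 0.0
```

```bash
python3 - <<'E'
from h import *
print(manip.read_state()['eef_pos'],manip.read_state()['force'])
for n in('top','scene'):
    q,d,i,T=grab(n); C=cloud(d,i,T)
    # direction across the dish (its x): world angle 5.9+90
    c=np.array([.4985,.2375]); a=np.deg2rad(5.9); U=np.array([np.cos(a),np.sin(a)]); V=np.array([-U[1],U[0]])
    w=C[...,:2]-c; u=w@U; v=w@V
    print(n,[(round(float(s),3),round(float(np.nanmedian(C[(abs(u)<.015)&(abs(v-s)<.003)][:,2])),3)) for s in np.arange(-.06,.061,.006)])
E
```

```text
[ 0.49227656 -0.21513353 -0.01259188] [-0.82733215  0.32802031  0.34620398]
top [(-0.06, 0.001), (-0.054, 0.0), (-0.048, 0.002), (-0.042, 0.041), (-0.036, 0.02), (-0.03, 0.006), (-0.024, 0.003), (-0.018, 0.003), (-0.012, 0.003), (-0.006, 0.003), (-0.0, 0.004), (0.006, 0.003), (0.012, 0.004), (0.018, 0.002), (0.024, 0.003), (0.03, 0.003), (0.036, 0.004), (0.042, 0.01), (0.048, 0.03), (0.054, 0.043), (0.06, 0.04)]
scene [(-0.06, 0.001), (-0.054, -0.0), (-0.048, 0.001), (-0.042, 0.039), (-0.036, 0.021), (-0.03, 0.011), (-0.024, 0.001), (-0.018, -0.551), (-0.012, -0.552), (-0.006, -0.551), (-0.0, -0.552), (0.006, -0.549), (0.012, -0.273), (0.018, 0.001), (0.024, -0.535), (0.03, -0.534), (0.036, -0.52), (0.042, 0.005), (0.048, 0.023), (0.054, 0.039), (0.06, 0.043)]
```

Request:
apply_moves:
  steps:
    - [[0,-0.015,0,0],[0,0,0,0],[0,0,0,0],[0,0,0,0],[0,0,0,0],[0,0,0,0],[0,0,0,0],[0,0,0,0]]
  hand: 1

```text
time: 15.8
eef_pos: [0.4927, -0.2172, -0.0116]
tool_rot: [0.0, 0.755, 0.655, 0.0]
force: [-1.6, -0.2, 7.0]
grip_width: 0.0338
finger_force: 58.8
```

Request:
apply_moves:
  steps:
    - [[0,0,0.03,0],[0,0,0.1,0],[0,0,0.2,0],[0,0,0.25,0],[0,0,0.25,0],[0,0,0.2,0],[0,0,0.1,0],[0,0,0.05,0],[0,0,0,0]]

```text
time: 16.7
eef_pos: [0.4926, -0.2172, 0.1299]
tool_rot: [0.0, 0.756, 0.655, 0.0]
force: [0.4, 0.1, -1.4]
grip_width: 0.0339
finger_force: 59.8
```

```bash
python3 - <<'E'
from h import *
s=manip.read_state(); print(s['eef_pos'],s['force'],s['grip_width'])
p,d,i,T=grab('scene'); C=cloud(d,i,T)
h=cv2.cvtColor(p,cv2.COLOR_RGB2HSV)
m=((h[...,0]>100)&(h[...,0]<130)&(h[...,1]>90)&(abs(C[...,0]-.49)<.05)&(abs(C[...,1]+.217)<.05))
P=C[m]; print(len(P),P.min(0),P.max(0))
cv2.imwrite('pics/s4.png',cv2.resize(p[150:400,250:500],(500,500))[...,::-1])
E
```

```text
[ 0.49260598 -0.21716277  0.12987675] [ 0.36782306  0.11645923 -1.43583073] 0.033928911381038325
738 [ 0.47080512 -0.23556464  0.14726569] [ 0.51014344 -0.20498464  0.21322195]
```

View pics/s4.png

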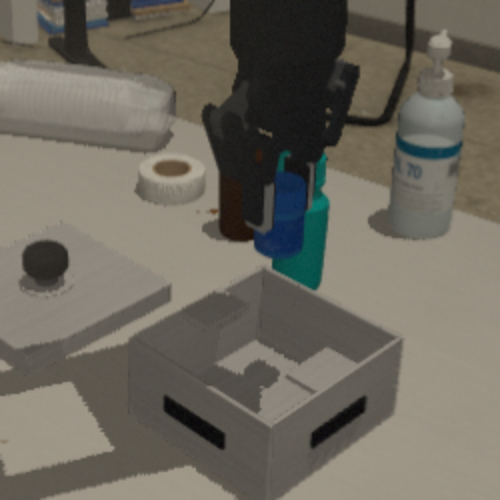

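The jar hangs upright in the fingers at (280,215) in the crop, underside at about reported TCP + 16 mm. The lid lies flat on the worktop and the bottles are undisturbed. I carry the jar to the dish.

Request:
apply_moves:
  steps:
    - [[0.004,0.15,0,0],[0.004,0.3,0,0],[0.004,0.38,0,0],[0.004,0.38,0,0],[0.004,0.38,0,0],[0.004,0.38,0,0],[0.004,0.38,0,0],[0.004,0.38,0,0],[0.004,0.38,0,0],[0.004,0.38,0,0],[0.004,0.22,0,0],[0,0.12,0,0]]

```text
time: 17.95
eef_pos: [0.4969, 0.2445, 0.1282]
tool_rot: [-0.0, 0.755, 0.656, -0.001]
force: [0.0, 0.2, -0.4]
grip_width: 0.0338
finger_force: 59.8
```

Request:
apply_moves:
  steps:
    - [[0,0,0,0],[0,0,-0.15,0],[0,0,-0.25,0],[0,0,-0.25,0],[0,0,-0.2,0],[0,0,-0.12,0],[0,0,-0.06,0],[0,0,-0.03,0],[0,0,0,0]]

```text
time: 18.85
eef_pos: [0.4979, 0.2419, 0.0023]
tool_rot: [-0.0, 0.756, 0.655, -0.0]
force: [-0.4, -0.3, -0.9]
grip_width: 0.0342
finger_force: 59.7
```

Request:
apply_moves:
  steps:
    - [[0,0,-0.04,0],[0,0,-0.025,0],[0,0,-0.015,0],[0,0,0,0]]

```text
time: 19.25
eef_pos: [0.4977, 0.2425, -0.0073]
tool_rot: [-0.0, 0.755, 0.655, -0.0]
force: [-0.4, 0.5, -1.1]
grip_width: 0.0341
finger_force: 59.7
```

Request:
apply_moves:
  steps:
    - [[0,0,-0.01,0],[0,0,-0.006,0],[0,0,0,0]]

```text
time: 19.55
eef_pos: [0.4978, 0.2425, -0.0092]
tool_rot: [-0.0, 0.755, 0.655, -0.0]
force: [1.0, -0.9, -0.4]
grip_width: 0.0338
finger_force: 59.7
```

Request:
apply_moves:
  steps:
    - [[0,0,-0.006,0],[0,0,0,0]]

```text
time: 19.75
eef_pos: [0.4978, 0.2425, -0.0099]
tool_rot: [-0.0, 0.755, 0.655, -0.0]
force: [-0.2, 0.5, -1.1]
grip_width: 0.0344
finger_force: 59.7
```

Request:
apply_moves:
  steps:
    - [[0,0,-0.004,0],[0,0,0,0]]

```text
time: 19.95
eef_pos: [0.4978, 0.2425, -0.0104]
tool_rot: [-0.0, 0.756, 0.655, -0.0]
force: [-0.1, 0.1, -1.0]
grip_width: 0.0337
finger_force: 59.7
```

Request:
apply_moves:
  steps:
    - [[0,0,-0.006,0],[0,0,0,0]]

```text
time: 20.15
eef_pos: [0.4978, 0.2425, -0.0111]
tool_rot: [0.0, 0.756, 0.655, 0.0]
force: [0.1, -0.2, -1.2]
grip_width: 0.0339
finger_force: 59.8
```

Request:
apply_moves:
  steps:
    - [[0,0,-0.006,0],[0,0,0,0]]

```text
time: 20.35
eef_pos: [0.4978, 0.2424, -0.0116]
tool_rot: [0.0, 0.755, 0.655, 0.0]
force: [-1.1, -1.1, 6.1]
grip_width: 0.034
finger_force: 60.6
```

Contact. I release, go up and away, then check.

Request:
apply_moves:
  steps:
    - [[0,0,0,0],[0,0,0,0],[0,0,0,0],[0,0,0,0],[0,0,0,0],[0,0,0,0],[0,0,0.1,0],[0,0,0.2,0],[0,0,0.35,0],[0,0,0.35,0],[0,0,0.35,0],[0,0,0.2,0]]
  hand: 0

```text
time: 21.55
eef_pos: [0.4987, 0.2429, 0.1785]
tool_rot: [0.001, 0.755, 0.655, 0.002]
force: [0.8, 0.1, -0.4]
grip_width: 0.0853
finger_force: 0.0
```

```bash
python3 - <<'E'
from h import *
s=manip.read_state(); print(s['eef_pos'],s['force'],s['grip_width'])
p,d,i,T=grab('scene'); C=cloud(d,i,T)
h=cv2.cvtColor(p,cv2.COLOR_RGB2HSV)
m=((h[...,0]>100)&(h[...,0]<130)&(h[...,1]>90)&(abs(C[...,0]-.498)<.06)&(abs(C[...,1]-.2425)<.06))
P=C[m]; print(len(P),P.min(0),P.max(0))
cv2.imwrite('pics/s5.png',cv2.resize(p[150:450,100:500],(800,600))[...,::-1])
E
```

```text
[0.49873351 0.24290595 0.17851164] [ 0.82431083  0.14766309 -0.43999481] 0.08527101502686238
430 [0.47600579 0.22013956 0.00587243] [0.51043379 0.25288023 0.06048344]
```

View pics/s5.png

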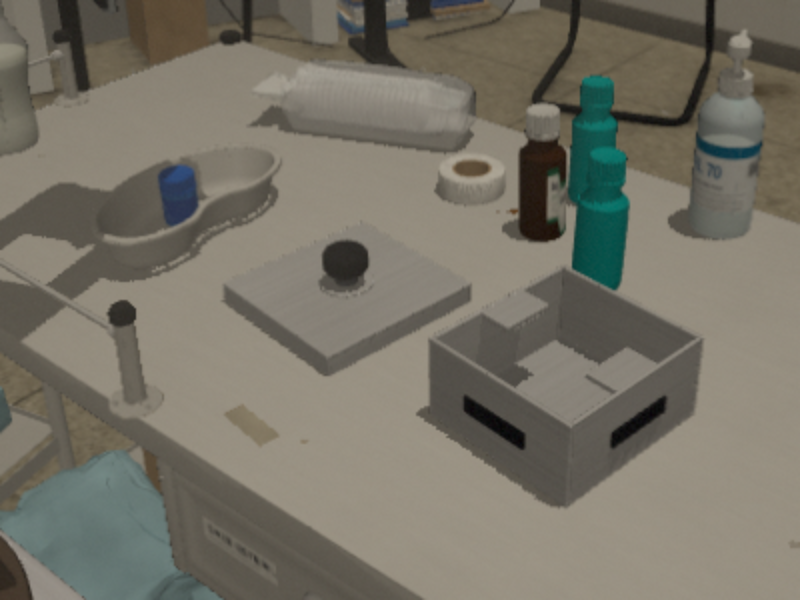

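The jar stands upright in the dish at (178,193), the lid lies flat with its knob up at (345,260), and the brown bottle stands at (542,175). The robot is clear.

```bash
python3 -c "
from cell import manip
print(manip.finish_job())"
```

```text
the job is handed in; nothing more can be done
None
```

The jar stands upright in the kidney dish, the lid lies flat, knob up, on the worktop, and the brown bottle is still standing; the lid was not locked, and I handed the job in at about 21.6 s but got no verdict back.

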